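# Clip the long glass-rod rest into its bench holder

## Task

Clip the longer of the two notched rod rests into the bench holder: hook its narrow tongue under the holder's lip, then swing the other end down so that the foot lies flat on the holder's floor between the lip and the stop tab. Let go of it there, and leave the shorter rest where it lies.

Things in the scene. Friction and masses are not known exactly. Their poses are not given: they have to be found in the camera images.
- rest: Longer rod rest, 0.3 kg. Foot 12 mm thick, 140 long: main part x -40..70, y ±30; narrow tongue x -70..-40, y ±18. Upright dark graphite comb to grip across its 10 mm thickness (y ±5): x -20..40, z 12..57, three 8 mm notches in its top edge; centre of mass near x = 7. Origin: centre of the foot's underside, x away from the tongue, z up. Starts upright on the bench, tongue roughly towards the robot.
- rest_tongue (a point): Centre of the end face of the longer rest's tongue: at (-70, 0, 6) mm in the rest's frame, same axes as the rest.
- holder: Fixed holder, dark base 176 x 104 mm; floor at z = 4. Back wall at the -x end (robot's side), inner face x = -80; its lip, 70 wide (y), reaches to x = -50, underside z = 28, top z = 32. Stop tab 44 wide, inner face x = +80, top z = 22. Rails' inner faces y = ±39, top z = 10, x -30..70. Foot: 20 mm play in length; it goes in only tilted. Origin: centre of the base's underside, z up.
- small_rest: Shorter rod rest, to be left alone: same make, foot 96 mm long, 46 wide, 12 thick, comb 36 mm long with one notch, top at z = 57. Origin: centre of the foot's underside, x away from its tongue, z up.

How it is judged:
On the way:
1. the tongue's end is under the lip while the foot is still tilted, the other end raised (x of rest_tongue in the frame of holder between -0.085 and -0.053 m and z of rest_tongue in the frame of holder below 0.026 m and y of rest_tongue in the frame of holder between -0.03 and 0.03 m and angle between rest's own z axis and vertical above 0.07 rad), for 0.1 s.
At the end, for the whole second after the job is handed in: The longer rest lies still and released on the holder's floor (within 4 mm, tilt under 0.06 rad), tongue's end at least 6 mm under the lip, within 14 mm of the middle and 15 degrees of the holder's direction; the shorter rest is within 30 mm of its start (x of rest_tongue in the frame of holder between -0.084 and -0.056 m and y of rest in the frame of holder between -0.014 and 0.014 m and z of rest in the frame of holder between 0 and 0.008 m and angle between rest's own z axis and vertical below 0.06 rad and angle between the x axis of rest and the x axis of holder, either way round below 0.26 rad and linear speed of rest below 0.02 m/s and distance of small_rest from where it was at the start of the episode below 0.03 m); the robot touches nothing.
It fails at once if the shorter rest is moved by more than 30 mm (distance of small_rest from where it was at the start of the episode above 0.03 m).
It also fails if it takes over 43 s, if anything falls off the work surface, if the arm or the gripper's body presses on something with over 40 N, if the wrist force passes 120 N, or if a joint passes its speed limit or range.

## Robot

A 7-joint arm with a two-finger parallel gripper is mounted at the origin on the work surface. World frame = base frame: x ahead of the robot, y to its left, z up, the work surface at z = 0. Lengths are in m, angles in rad, forces in N, time in s.
With the tool pointing down it reaches from about 0.425 to 0.875 m from the base axis. Payload 8.4 kg.
Tool frame: the origin (TCP) lies midway between the tips of the shut fingers; the grasp point (between the pads) lies 19 mm behind it; y points along the fingers, z is the direction in which the jaws open and shut, and the axes are right-handed (so a half turn about y gives the same grasp; the last joint's range is limited). The gripper opens to 87 mm and grips with 3 to 60 N. Pads are 19 mm wide; open, the fingers measure 117 mm over their backs; the gripper's body (75 mm by 190 mm) begins 51 mm behind the grasp point.
Start: joints at [1.066, 0.333, 0.04, 1.465, -0.013, 1.343, -0.059], TCP at [0.257, -0.597, 0.223] pointing down, gripper open.
Joint ranges: [-2.58, 2.58], [-0.38, 2.09], [-1.3, 1.39], [0.25, 2.4], [-1.5, 4.64], [0.08, 2.09], [-2.65, 2.65]. Speed limits (rad/s): [2.22, 2.22, 2.79, 2.79, 3.14, 3.14, 3.14].

## Interface

Orientations are given as a unit quaternion [w, x, y, z].
In Python, from cell import bot gives the robot as it stands.
- The arm moves only by the shell command python3 -m inch 'ROWS'. ROWS is JSON, a list of rows, each a list of 7 numbers: the turn, a rotation vector about the tool's x, y, z in rad, then the shift along the tool's x, y, z in mm, then the closure, from 0 (fully open) to 1 (shut). A call has 1 to 20 rows; each row shifts and turns the pose as measured when the row begins, along the tool's axes as they then stand; what a row does not reach is not made up. A row lasts 1/8 s, in which the tool goes at most 62.5 mm and 10.7 degrees, less where a joint would pass 70% of its speed; a pose out of reach is approached as far as the arm can. A call is refused whole if a number of a shift passes 62.5 or a number of a turn 0.188, either way. A call with a gripper value outside its range is refused whole. The fingers move at their own pace and stop on an object; the grip force is fixed at half the most. Time passes only in rows, so rows that do not move let the fingers close. It gives the time, the measured TCP pose, the force and the opening at its end, in the units of the state.
- bot.sense(): the state, without advancing time (a new reading comes with each control period).
- bot.camera(name): name is "side" or "top" or "wrist"; returns a dict with "image" (384x512x3 uint8, blue, green, red), "depth" (384x512 float32, m along the optical axis (not along the pixel's ray), 0 where there is no reading), "intrinsics" (3x3 intrinsics, pixels), "rvec" (rotation vector, rad) and "tvec" (3), from world to camera coordinates, as OpenCV has them. Camera axes: x right, y down, z forward; pixel columns grow to the right and rows downward; lengths in m; the calibration is good to about 2 mm. A picture is of the moment at which its call begins.
- bot.job_done(): hands the job in, once; it reports no verdict.
Trained networks look in a picture, given as the dict that the camera call returned (one of the last four; its "shot" number tells which), for a name from the list of things; names that differ only in an ending like _2 or _b are one class to them, and where a whole thing is asked for, a point or a joint stands for the part that bears it (a point fixed in the world has none). Each returns a list of dicts, best first, with "score" (0 to 1); they miss things now and then, are a little off and sometimes report something else, mostly with a low value. They report only what shows in the picture. A call takes as long as a camera call.
- bot.cut_out(picture, thing): "mask" (384x512 bool, what is visible of it) and "rect" ([left, top, width, height] in pixels, round what is visible of it).
The state is a dict: "clock": time; "joints": joint angles; "joint_velocities": joint speeds; "joint_torque": joint torques, N m; "eef_pos": TCP position; "tool_rot": TCP orientation; "contact_force": force on the tool from outside, world axes, zero at the start; "moment": the same for the moment, N m; "opening": opening from 0.0 (shut) to 1.0 (fully open).
Only numpy, scipy, OpenCV 4.12 (cv2) and the standard library are available. Lean on these libraries where they do the work, as an engineer would, in place of code of your own. Each camera call takes 0.05 s, during which the arm holds its last target.

## Working session

There is one attempt and no reset: what is moved stays moved. The work goes in short steps, Python scripts to look and compute and a shell command to move; the robot and the scene stay as the last step left them, time stands still between calls to the robot, and variables do not carry over. Pictures are saved under pics/ and viewed, and the job is handed in when it is done.

```bash
ls; mkdir -p pics
cat > h.py <<'E'
import numpy as np, cv2, pickle
from scipy.spatial.transform import Rotation as R
def cloud(p,mask=None):
    d=p["depth"];K=np.array(p["intrinsics"]);v,u=np.nonzero((d>0)&(mask if mask is not None else True))
    z=d[v,u];c=np.stack([(u-K[0,2])*z/K[0,0],(v-K[1,2])*z/K[1,1],z],1)
    Rm=cv2.Rodrigues(np.array(p["rvec"],float))[0]
    return (c-np.array(p["tvec"]).ravel())@Rm, u, v
def rot(s): 
    q=s["tool_rot"]; return R.from_quat([q[1],q[2],q[3],q[0]])
E
python3 - <<'E'
from h import *
from cell import bot
s=bot.sense();print(s);print(rot(s).as_matrix().round(3))
for n in ["top","side"]:
    p=bot.camera(n);cv2.imwrite(f"pics/{n}0.png",p["image"])
    for t in ["rest","holder","small_rest"]:
        r=bot.cut_out(p,t)
        for i,k in enumerate(r[:2]):
            w,u,v=cloud(p,k["mask"]);print(n,t,round(k["score"],2),k["rect"],w.min(0).round(3),w.max(0).round(3),np.median(w,0).round(3))
            np.save(f"{n}_{t}_{i}.npy",w)
E
```

```text
pics
{'clock': 0.0, 'joints': array([ 1.06578464,  0.33392152,  0.03987097,  1.46626955, -0.01340878,
        1.34329493, -0.05850439]), 'joint_velocities': array([ 1.79031266e-03,  5.01231946e-04, -1.38498206e-03, -4.13172240e-04,
       -5.72687096e-05, -4.44141903e-04, -2.35741416e-04]), 'joint_torque': array([ 1.67893859e-04, -6.56357360e+01,  1.33496448e+00, -4.03796589e+01,
       -5.98620088e-02,  4.50984144e-02,  1.68162683e-04]), 'eef_pos': array([ 0.25638943, -0.59678777,  0.22165321]), 'tool_rot': array([ 0.14233548, -0.14263718,  0.69315707, -0.69204662]), 'contact_force': array([-0.59499867, -0.30704273, -0.27496922]), 'moment': array([ 0.03203421, -0.00552001, -0.04821363]), 'opening': 0.9995857526942751}
[[-0.919 -0.001  0.395]
 [-0.395  0.001 -0.919]
 [ 0.    -1.    -0.002]]
top rest 0.85 [366.7, 173.3, 33.8, 53.1] [ 0.441 -0.353 -0.004] [ 0.587 -0.27   0.062] [ 0.514 -0.311  0.013]
top holder 0.56 [130.2, 142.2, 43.3, 78.1] [ 0.448  0.217 -0.002] [0.637 0.345 0.04 ] [0.538 0.281 0.006]
top small_rest 0.7 [266.5, 180.5, 19.9, 37.4] [ 0.454 -0.073 -0.002] [ 0.554 -0.018  0.063] [ 0.502 -0.043  0.013]
side rest 0.76 [257.7, 127.2, 49.0, 19.4] [ 0.444 -0.418 -0.004] [ 0.591 -0.267  0.055] [ 0.517 -0.306  0.01 ]
side rest 0.41 [238.6, 168.2, 40.1, 31.8] [ 0.455 -0.117 -0.004] [ 0.559 -0.015  0.056] [ 0.507 -0.039  0.01 ]
side holder 0.96 [141.3, 249.0, 90.3, 55.6] [ 0.447  0.222 -0.003] [0.638 0.349 0.033] [0.539 0.292 0.002]
side small_rest 0.9 [238.4, 170.8, 38.1, 24.9] [ 0.455 -0.117 -0.003] [ 0.551 -0.015  0.056] [ 0.504 -0.039  0.01 ]
```

Run:
```python
import cv2,numpy as np
a=cv2.imread("pics/top0.png");b=cv2.imread("pics/side0.png")
a=cv2.resize(a[130:240,110:420],None,fx=2.5,fy=2.5,interpolation=2)
b=cv2.resize(b[110:320,120:330],None,fx=2.5,fy=2.5,interpolation=2)[:,:]
cv2.imwrite("pics/top0c.png",a);cv2.imwrite("pics/side0c.png",b)
def show(w,zlo,zhi,n):
    q=w[(w[:,2]>zlo)&(w[:,2]<zhi)][:,:2].astype(np.float32)
    print(n,len(q),cv2.minAreaRect(q),q.mean(0))
r=np.load("top_rest_0.npy");show(r,.005,.02,"rest foot");show(r,.035,.07,"comb")
h=np.load("top_holder_0.npy");show(h,-.01,.05,"holder");show(h,.024,.05,"lip")
s=np.load("top_small_rest_0.npy");show(s,.005,.02,"small foot")
```

```text
rest foot 983 ((0.5125662088394165, -0.3160153925418854), (0.14041435718536377, 0.06230669468641281), 14.533004760742188) [ 0.51338893 -0.3124435 ]
comb 161 ((0.5221094489097595, -0.3130530118942261), (0.06094500049948692, 0.012083728797733784), 13.796195030212402) [ 0.52062315 -0.31225243]
holder 2698 ((0.5431798100471497, 0.284285306930542), (0.1829133778810501, 0.10724138468503952), 10.156926155090332) [0.53878343 0.28088412]
lip 407 ((0.5399436950683594, 0.28307634592056274), (0.1679764837026596, 0.0713130459189415), 10.841479301452637) [0.47746015 0.27100965]
small foot 566 ((0.5034817457199097, -0.04458291456103325), (0.04571845382452011, 0.0964355319738388), 79.4153060913086) [ 0.50237    -0.04437892]
```

View pics/top0c.png

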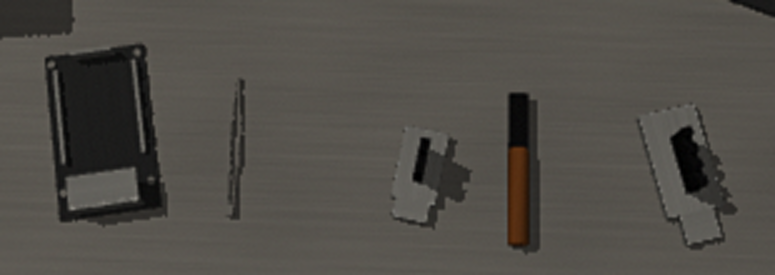

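View pics/side0c.png

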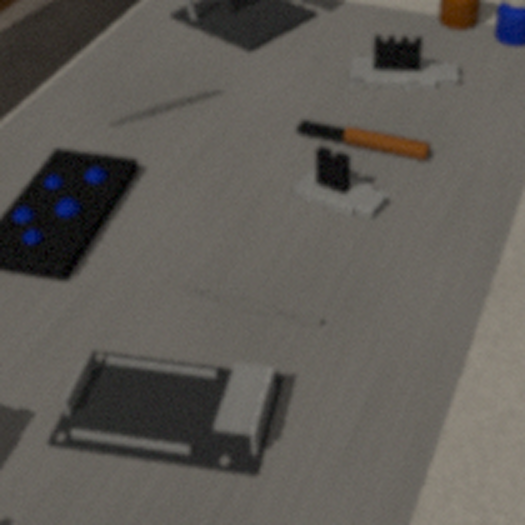

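The top picture shows the longer rest on the right at crop (690,170), tongue towards the robot and yaw about +14°. The holder is on the left at crop (100,130), lip towards the robot and yaw about +10°. The short rest is between them at crop (420,175). Sizes and heights match the given ones. I'll turn first and then move above the rest.

```bash
cat >> h.py <<'E'
def goal(s,pos,yaw,tilt=0.):
    """tool for rest yaw (deg), tilt (deg, far end up); pos=TCP"""
    Rr=R.from_euler('z',yaw,degrees=True)*R.from_euler('y',-tilt,degrees=True)
    x,y,z=Rr.as_matrix().T
    G=R.from_matrix(np.stack([-x,-z,-y],1)) # tool y=-z, tool z=-y, tool x = y cross z = z x y=-x
    r=rot(s); print("turn",(r.inv()*G).as_rotvec().round(4),"shift-now mm",(1e3*r.inv().apply(np.array(pos)-s["eef_pos"])).round(1),
      "shift-after-turn mm",(1e3*G.inv().apply(np.array(pos)-s["eef_pos"])).round(1))
E
python3 - <<'E'
from h import *
from cell import bot
goal(bot.sense(),[.522,-.313,.2],14.3)
E
```

```text
turn [0.0002 0.1562 0.    ] shift-now mm [-356.1   22.4 -156.3] shift-after-turn mm [-327.4   22.4 -209.8]
```

```bash
python3 -m inch '[[0,0.156,0,0,0,0,0],[0,0,0,-46.8,0,-30,0],[0,0,0,-46.8,0,-30,0],[0,0,0,-46.8,0,-30,0],[0,0,0,-46.8,0,-30,0],[0,0,0,-46.8,0,-30,0],[0,0,0,-46.8,0,-30,0],[0,0,0,-46.8,0,-30,0],[0,0,0,0,0,0,0],[0,0,0,0,0,0,0]]'
python3 - <<'E'
from h import *
from cell import bot
s=bot.sense()
goal(s,[.522,-.313,.2],14.3)
p=bot.camera("wrist");cv2.imwrite("pics/w1.png",p["image"])
for k in bot.cut_out(p,"rest")[:1]:
    w,u,v=cloud(p,k["mask"]);print(k["score"],k["rect"])
    for lo,hi in [(.005,.02),(.035,.07)]:
        q=w[(w[:,2]>lo)&(w[:,2]<hi)][:,:2].astype(np.float32);print(len(q),cv2.minAreaRect(q),q.mean(0))
E
```

```text
clock: 1.65
eef_pos: [0.5308, -0.3064, 0.222]
tool_rot: [-0.085, 0.085, -0.701, 0.702]
contact_force: [0.5, -0.5, -1.2]
opening: 1.0
turn [-0.0013 -0.0079 -0.0002] shift-now mm [10.2 22.1  4.3] shift-after-turn mm [10.2 22.   4.2]
0.9 [241.4, 136.4, 45.7, 99.2]
3453 ((0.511901319026947, -0.31419461965560913), (0.14016997814178467, 0.05941406264901161), 15.348591804504395) [ 0.5214959  -0.31188715]
417 ((0.5221279263496399, -0.31186187267303467), (0.05964257940649986, 0.009878267534077168), 14.693031311035156) [ 0.52407074 -0.31155977]
```

View pics/w1.png

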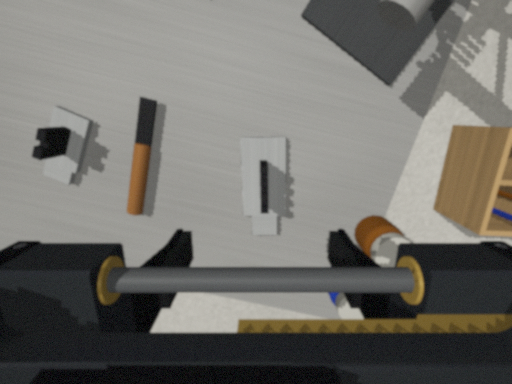

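The wrist picture shows the rest straight ahead at (263,185) with its comb at (264,186). It puts the comb centre at (0.522, -0.312) and the yaw at about 14.8°, agreeing with the top camera within 2 mm.

```bash
python3 -m inch '[[0,-0.012,0,9.5,0,3.5,0],[0,0,0,0,20,0,0],[0,0,0,0,20,0,0],[0,0,0,0,20,0,0],[0,0,0,0,20,0,0],[0,0,0,0,20,0,0],[0,0,0,0,0,0,0],[0,0,0,0,0,0,0]]'
python3 - <<'E'
from h import *
from cell import bot
goal(bot.sense(),[.522,-.312,.020],14.8)
E
```

```text
clock: 2.75
eef_pos: [0.5128, -0.3252, 0.1216]
tool_rot: [-0.084, 0.085, -0.7, 0.704]
contact_force: [0.1, 0.5, 1.5]
opening: 0.999
turn [-0.0058 -0.0187  0.0009] shift-now mm [-12.2 101.5 -11.2] shift-after-turn mm [-12.3 101.6 -10.4]
```

```bash
python3 -m inch '[[0,-0.018,0,-6,0,-5,0],[0,0,0,-6,0,-5,0],[0,0,0,0,0,0,0],[0,0,0,0,0,0,0]]'
python3 - <<'E'
from h import *
from cell import bot
goal(bot.sense(),[.522,-.312,.020],14.8)
E
```

```text
clock: 3.25
eef_pos: [0.5237, -0.3119, 0.124]
tool_rot: [-0.092, 0.091, -0.698, 0.704]
contact_force: [-0.5, -0.1, -0.1]
opening: 0.998
turn [-0.0082  0.0012 -0.0017] shift-now mm [  1.9 104.   -1.2] shift-after-turn mm [  1.7 104.   -0.4]
```

```bash
python3 -m inch '[[0,0,0,1,20,0,0],[0,0,0,0,20,0,0],[0,0,0,0,20,0,0],[0,0,0,0,10,0,0],[0,0,0,0,0,0,0],[0,0,0,0,0,0,0]]'
python3 - <<'E'
from h import *
from cell import bot
goal(bot.sense(),[.522,-.312,.020],14.8)
E
```

```text
clock: 4.0
eef_pos: [0.524, -0.3138, 0.0538]
tool_rot: [-0.093, 0.09, -0.698, 0.705]
contact_force: [-0.2, 0.0, -0.7]
opening: 1.001
turn [-0.0104  0.0009 -0.0034] shift-now mm [ 1.5 33.8 -2.6] shift-after-turn mm [ 1.4 33.8 -2.2]
```

```bash
python3 -m inch '[[-0.01,0,0,1,12,-2,0],[0,0,0,0,12,0,0],[0,0,0,0,9,0,0],[0,0,0,0,0,0,0],[0,0,0,0,0,0,0]]'
python3 - <<'E'
from h import *
from cell import bot
goal(bot.sense(),[.522,-.312,.020],14.8)
E
```

```text
clock: 4.62
eef_pos: [0.5229, -0.3124, 0.0192]
tool_rot: [0.093, -0.09, 0.701, -0.701]
contact_force: [-0.3, 0.2, -0.3]
opening: 1.001
turn [-0.0004  0.0008 -0.0041] shift-now mm [ 0.8 -0.8 -0.6] shift-after-turn mm [ 0.8 -0.8 -0.6]
```

Close and lift.

```bash
python3 -m inch '[[0,0,0,0,0,0,1],[0,0,0,0,0,0,1],[0,0,0,0,0,0,1],[0,0,0,0,0,0,1],[0,0,0,0,0,0,1],[0,0,0,0,0,0,1],[0,0,0,0,0,0,1],[0,0,0,0,0,0,1]]'
python3 -m inch '[[0,0,0,0,-10,0,1],[0,0,0,0,-20,0,1],[0,0,0,0,-30,0,1],[0,0,0,0,-30,0,1],[0,0,0,0,-30,0,1],[0,0,0,0,-20,0,1],[0,0,0,0,0,0,1]]'
python3 - <<'E'
from h import *
from cell import bot
s=bot.sense();print(s["joints"].round(2))
ps={}
for n in ["top","side"]:
    p=bot.camera(n);cv2.imwrite(f"pics/{n}1.png",p["image"])
    for t in ["holder"]+["rest"]*(n=="side"):
        for i,k in enumerate(bot.cut_out(p,t)[:1]):
            w,u,v=cloud(p,k["mask"]);print(n,t,k["score"],k["rect"]);np.save(f"{n}_{t}_b.npy",w)
im=cv2.imread("pics/side1.png");cv2.imwrite("pics/side1c.png",cv2.resize(im[60:250,180:380],None,fx=3,fy=3))
# fit holder: lip and base outline, top/side
for n in ["top","side"]:
    h=np.load(f"{n}_holder_b.npy")
    for lo,hi in [(-.004,.05),(.026,.045)]:
        q=h[(h[:,2]>lo)&(h[:,2]<hi)][:,:2]
        if lo>0: q=q[q[:,0]<.53]
        print(n,lo,len(q),cv2.minAreaRect(q.astype(np.float32)))
E
```

```text
clock: 5.62
eef_pos: [0.5236, -0.3127, 0.0203]
tool_rot: [-0.093, 0.089, -0.701, 0.701]
contact_force: [-0.0, -0.3, -0.1]
opening: 0.174
clock: 6.5
eef_pos: [0.521, -0.3116, 0.1655]
tool_rot: [0.092, -0.091, 0.702, -0.701]
contact_force: [0.8, 0.4, -3.5]
opening: 0.114
[ 0.6   0.29 -0.16  1.64  0.05  1.21 -0.88]
top holder 0.89 [130.2, 147.1, 45.9, 74.4]
side holder 0.87 [141.8, 249.4, 89.2, 55.0]
side rest 0.86 [260.1, 83.4, 48.5, 22.7]
top -0.004 2707 ((0.5419586896896362, 0.2826003432273865), (0.1805637925863266, 0.10597436875104904), 10.669820785522461)
top 0.026 397 ((0.4746549129486084, 0.27082550525665283), (0.03531491756439209, 0.07070278376340866), 11.046686172485352)
side -0.004 3347 ((0.5421482920646667, 0.282635897397995), (0.17715586721897125, 0.1087615042924881), 10.830698013305664)
side 0.026 466 ((0.4750474989414215, 0.27203822135925293), (0.03452923893928528, 0.07178538292646408), 9.728883743286133)
```

View pics/side1c.png

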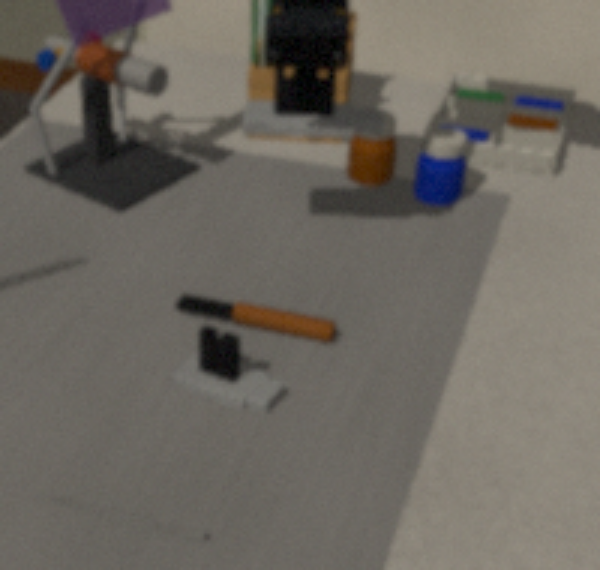

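The side picture shows the rest hanging level in the jaws (grey slab at crop (310,120)), and the opening of 0.114 is 9.9 mm, the comb's thickness. Both cameras put the holder at (0.542, 0.2826) with a yaw of 10.6°.

```bash
cat >> h.py <<'E'
HC=np.array([.542,.2826,0]);HY=10.6;TCPR=np.array([.0115,0,.0195])
def plan(s,tx,tz,tilt,ty=0.,dy=0.):
    """target: rest_tongue at (tx,ty,tz) mm in holder, tilt deg"""
    H=R.from_euler('z',HY,degrees=True); Rr=R.from_euler('z',HY+dy,degrees=True)*R.from_euler('y',-tilt,degrees=True)
    pos=HC+H.apply(np.array([tx,ty,tz])/1e3)+Rr.apply(TCPR-np.array([-.07,0,.006]))
    print("tcp",pos.round(4));goal(s,pos,HY+dy,tilt)
def now(s):
    r=rot(s).as_matrix();Rr=np.stack([-r[:,0],-r[:,2],-r[:,1]],1)
    if Rr[0,0]<0: Rr=Rr@np.diag([-1,-1,1])
    t=s["eef_pos"]+Rr@(np.array([-.07,0,.006])-TCPR)
    H=R.from_euler('z',HY,degrees=True)
    e=(H.inv()*R.from_matrix(Rr)).as_euler('ZYX',degrees=True)
    print("tongue in holder mm",(1e3*H.inv().apply(t-HC)).round(1),"yaw,pitch,roll",e.round(2),"F",s["contact_force"].round(1),"M",s["moment"].round(2),"open",round(s["opening"],3),"t",round(s["clock"],2))
E
python3 - <<'E'
from h import *
from cell import bot
s=bot.sense();now(s);plan(s,-40,120,0)
E
```

```text
tongue in holder mm [-212.5 -585.2  148.9] yaw,pitch,roll [4.27 0.06 0.28] F [-0.2  0.4 -2.7] M [-0.04 -0.04 -0.  ] open 0.116 t 6.75
tcp [0.5828 0.2902 0.1335]
turn [0.0048 0.0745 0.0013] shift-now mm [-215.3   31.3 -564.6] shift-after-turn mm [-172.7   28.8 -579.2]
```

```bash
python3 -m inch '[[0,0.074,0,0,0,-10,1],[0,0,0,-6,0,-20,1],[0,0,0,-10,0,-32,1],[0,0,0,-10,0,-32,1],[0,0,0,-10,0,-32,1],[0,0,0,-10,0,-32,1],[0,0,0,-10,0,-32,1],[0,0,0,-10,0,-32,1],[0,0,0,-10,0,-32,1],[0,0,0,-10,0,-32,1],[0,0,0,-10,0,-32,1],[0,0,0,-10,0,-32,1],[0,0,0,-10,0,-32,1],[0,0,0,-10,0,-32,1],[0,0,0,-10,0,-32,1],[0,0,0,-10,0,-32,1],[0,0,0,-8,0,-32,1],[0,0,0,-8,0,-20,1],[0,0,0,0,0,0,1],[0,0,0,0,0,0,1]]'
python3 - <<'E'
from h import *
from cell import bot
s=bot.sense();now(s);plan(s,-40,100,12)
E
```

```text
clock: 9.25
eef_pos: [0.562, 0.2788, 0.1565]
tool_rot: [0.076, -0.087, 0.706, -0.699]
contact_force: [0.2, -0.2, -3.1]
opening: 0.113
tongue in holder mm [-62.7 -10.9 144.2] yaw,pitch,roll [2.62 0.79 0.71] F [ 0.2 -0.2 -3.1] M [-0.06 -0.07 -0.04] open 0.113 t 9.25
tcp [0.5783 0.2894 0.1301]
turn [0.0169 0.0441 0.2235] shift-now mm [-18.7  26.2  -6.2] shift-after-turn mm [-12.1  29.6  -7.4]
```

```bash
python3 -m inch '[[0.008,0.022,0.08,0,0,0,1],[0.008,0.022,0.08,0,0,0,1],[0,0,0.06,0,0,0,1],[0,0,0,0,0,0,1],[0,0,0,0,0,0,1]]'
python3 - <<'E'
from h import *
from cell import bot
s=bot.sense();now(s);plan(s,-40,70,12)
p=bot.camera("side");cv2.imwrite("pics/side2.png",p["image"]);cv2.imwrite("pics/side2c.png",cv2.resize(p["image"][130:330,80:330],None,fx=3,fy=3,interpolation=2))
E
```

```text
clock: 9.88
eef_pos: [0.5636, 0.272, 0.1562]
tool_rot: [0.136, 0.012, 0.706, -0.695]
contact_force: [0.0, 0.5, -2.5]
opening: 0.111
tongue in holder mm [-57.7 -13.9 126. ] yaw,pitch,roll [ -0.42 -12.02  -0.23] F [ 0.   0.5 -2.5] M [-0.06  0.34 -0.05] open 0.111 t 9.88
tcp [0.5783 0.2894 0.1001]
turn [-0.0056 -0.0072 -0.0003] shift-now mm [ -5.5  58.4 -14.8] shift-after-turn mm [ -5.6  58.5 -14.4]
```

View pics/side2c.png

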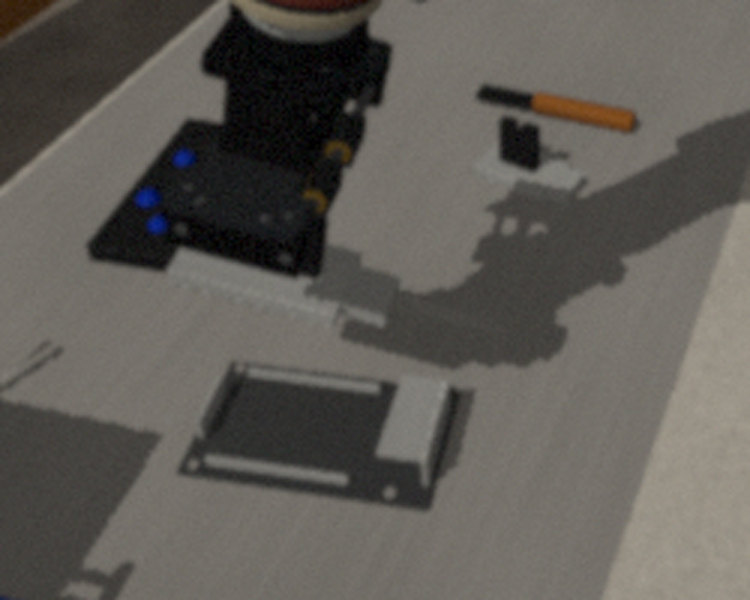

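The side picture shows the rest held above the holder (crop (280,290)), tilted with the tongue end lower and towards the robot, as intended. I'll align it and start down.

```bash
python3 -m inch '[[0,-0.007,0,-9,5,-7,1],[0,0,0,-8,10,-7,1],[0,0,0,0,15,0,1],[0,0,0,0,15,0,1],[0,0,0,0,8,0,1],[0,0,0,0,0,0,1],[0,0,0,0,0,0,1]]'
python3 - <<'E'
from h import *
from cell import bot
s=bot.sense();now(s);plan(s,-39,40,12)
E
```

```text
clock: 10.8
eef_pos: [0.5903, 0.2915, 0.1019]
tool_rot: [0.137, 0.008, 0.705, -0.696]
contact_force: [0.6, -0.2, -3.7]
opening: 0.112
tongue in holder mm [-27.9  -0.2  72.1] yaw,pitch,roll [ -0.04 -11.75  -0.32] F [ 0.6 -0.2 -3.7] M [-0.07  0.43 -0.01] open 0.112 t 10.8
tcp [0.5793 0.2896 0.0701]
turn [-0.0056 -0.0006  0.0044] shift-now mm [17.4 28.8 -0.3] shift-after-turn mm [17.6 28.7 -0.2]
```

```bash
python3 -m inch '[[0,0,0,8,10,0,1],[0,0,0,8,10,0,1],[0,0,0,0,5,0,1],[0,0,0,0,0,0,1],[0,0,0,0,0,0,1]]'
python3 - <<'E'
from h import *
from cell import bot
s=bot.sense();now(s);plan(s,-39,14,12)
for n,c in [("side",(slice(200,330),slice(110,260))),("wrist",(slice(0,384),slice(0,512))),("top",(slice(120,240),slice(100,220)))]:
    p=bot.camera(n);cv2.imwrite(f"pics/{n}3c.png",cv2.resize(p["image"][c],None,fx=1 if n=="wrist" else 4,fy=1 if n=="wrist" else 4,interpolation=2))
    r=bot.cut_out(p,"rest")
    for k in r[:1]:
        w,u,v=cloud(p,k["mask"]);H=R.from_euler('z',HY,degrees=True)
        q=H.inv().apply(w-HC)*1e3;np.save(f"{n}_rest_3.npy",q);print(n,k["score"],k["rect"],np.percentile(q,[1,50,99],axis=0).round(0).tolist())
E
```

```text
clock: 11.42
eef_pos: [0.5792, 0.2893, 0.0732]
tool_rot: [0.137, 0.008, 0.705, -0.696]
contact_force: [0.0, -0.0, -3.1]
opening: 0.111
tongue in holder mm [-39.2  -0.3  43.3] yaw,pitch,roll [ -0.03 -11.83  -0.31] F [ 0.  -0.  -3.1] M [-0.02  0.34 -0.01] open 0.111 t 11.43
tcp [0.5793 0.2896 0.0441]
turn [-0.0056 -0.0005  0.003 ] shift-now mm [ 5.9 28.4 -0.5] shift-after-turn mm [ 5.9 28.4 -0.3]
side 0.74 [133.1, 241.1, 71.3, 28.9] [[-37.0, -64.0, -1.0], [6.0, 12.0, 51.0], [95.0, 31.0, 97.0]]
wrist 0.92 [212.1, 145.0, 96.1, 175.5] [[-23.0, -28.0, 48.0], [67.0, 1.0, 69.0], [100.0, 30.0, 111.0]]
top 0.71 [140.1, 135.6, 22.2, 43.6] [[-8.0, -31.0, 47.0], [49.0, -26.0, 63.0], [98.0, 3.0, 78.0]]
```

View pics/side3c.png

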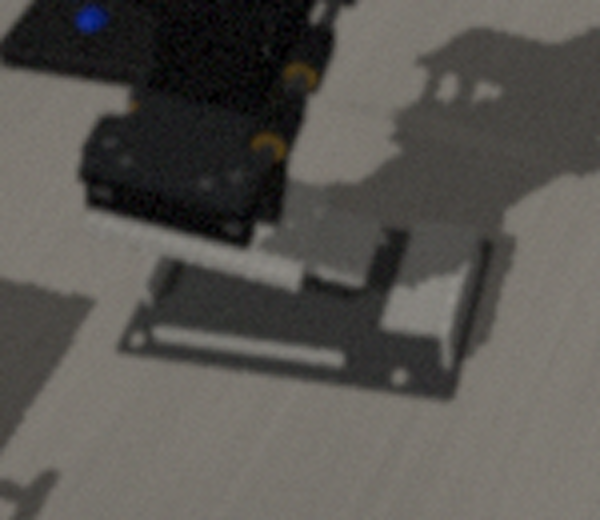

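View pics/wrist3c.png

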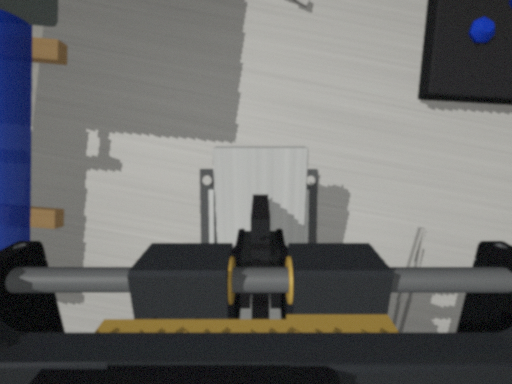

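Side: the tongue (crop (330,275)) is in front of the lip (crop (430,300)). Wrist: the far end is centred between the rails. The point extents match the computed pose within 2 mm. Next I go down, watching the force.

```bash
python3 - <<'E'
import numpy as np
q=np.load("wrist_rest_3.npy");m=(abs(q[:,1])>10)&(abs(q[:,1])<28)&(q[:,0]>55)&(q[:,0]<97);q=q[m]
a=np.polyfit(q[:,0],q[:,2],1);print(len(q),a,np.degrees(np.arctan(a[0])),"z top at x=80",np.polyval(a,80))
# expected top
t=np.radians(11.8);print(43.3+6*np.cos(t)+(80+39)*np.tan(t))
E
python3 -m inch '[[0,0,0,2,9,0,1],[0,0,0,2,9,0,1],[0,0,0,1,6,0,1],[0,0,0,0,0,0,1],[0,0,0,0,0,0,1]]'
python3 - <<'E'
from h import *
from cell import bot
s=bot.sense();now(s);plan(s,-70,15,12)
E
```

```text
3593 [ 0.20401985 53.18824744] 11.531222125413736 z top at x=80 69.50983523674421
74.0335995695164
clock: 12.35
eef_pos: [0.5789, 0.2888, 0.0462]
tool_rot: [0.137, 0.008, 0.705, -0.696]
contact_force: [0.0, 0.4, -1.9]
opening: 0.112
tongue in holder mm [-39.6  -0.7  16.4] yaw,pitch,roll [ -0.03 -11.77  -0.33] F [ 0.   0.4 -1.9] M [-0.01  0.38 -0.01] open 0.112 t 12.35
tcp [0.5488 0.2839 0.0451]
turn [-0.0059 -0.0006  0.004 ] shift-now mm [30.1 -5.2 -0.6] shift-after-turn mm [30.1 -5.3 -0.7]
```

```bash
python3 -m inch '[[0,0,0,8,-1.5,0,1],[0,0,0,8,-1.5,0,1],[0,0,0,0,0,0,1]]'
python3 - <<'E'
from h import *
from cell import bot
s=bot.sense();now(s);plan(s,-70,15,12)
E
```

```text
clock: 12.72
eef_pos: [0.5617, 0.286, 0.0465]
tool_rot: [0.137, 0.008, 0.705, -0.696]
contact_force: [-0.4, -0.3, -3.8]
opening: 0.111
tongue in holder mm [-57.   -0.4  16.6] yaw,pitch,roll [ -0.02 -11.81  -0.32] F [-0.4 -0.3 -3.8] M [-0.04  0.37 -0.02] open 0.111 t 12.72
tcp [0.5488 0.2839 0.0451]
turn [-0.0056 -0.0003  0.0033] shift-now mm [13.1 -1.4 -0.3] shift-after-turn mm [13.1 -1.4 -0.3]
```

```bash
python3 -m inch '[[0,0,0,7,-1,0,1],[0,0,0,6,-1,0,1],[0,0,0,0,0,0,1],[0,0,0,0,0,0,1]]'
python3 - <<'E'
from h import *
from cell import bot
s=bot.sense();now(s);plan(s,-70,15,12);plan(s,-70,13,6);plan(s,-70,12,0)
p=bot.camera("side");c=(slice(200,330),slice(110,260));cv2.imwrite("pics/side4c.png",cv2.resize(p["image"][c],None,fx=4,fy=4,interpolation=2))
E
```

```text
clock: 13.22
eef_pos: [0.5481, 0.2834, 0.0462]
tool_rot: [0.138, 0.008, 0.705, -0.696]
contact_force: [-0.8, 0.3, -2.3]
opening: 0.108
tongue in holder mm [-70.9  -0.3  16.2] yaw,pitch,roll [-1.000e-02 -1.186e+01 -3.200e-01] F [-0.8  0.3 -2.3] M [-0.02  0.33  0.06] open 0.108 t 13.22
tcp [0.5488 0.2839 0.0451]
turn [-0.0056 -0.0002  0.0025] shift-now mm [-0.6  1.2 -0.3] shift-after-turn mm [-0.6  1.2 -0.3]
tcp [0.5515 0.2844 0.0349]
turn [-0.0055 -0.0005 -0.1022] shift-now mm [-1.2 11.7 -0.4] shift-after-turn mm [-2.3 11.5 -0.3]
tcp [0.5533 0.2847 0.0255]
turn [-0.0055 -0.0008 -0.2069] shift-now mm [-1.  21.3 -0.4] shift-after-turn mm [-5.4 20.7 -0.3]
```

View pics/side4c.png

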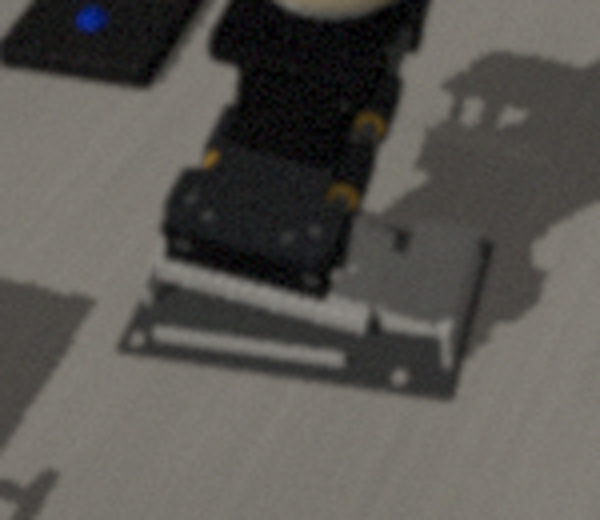

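The tongue is under the lip (crop (400,320)) and the far end is raised. Now I swing it down.

```bash
python3 -m inch '[[0,0,-0.035,-0.5,3.8,0,1],[0,0,-0.035,-0.8,3.8,0,1],[0,0,-0.035,-1,3.8,0,1],[0,0,0,0,0,0,1],[0,0,0,0,0,0,1]]'
python3 - <<'E'
from h import *
from cell import bot
s=bot.sense();now(s);plan(s,-70,13,6);plan(s,-70,12,0)
E
```

```text
clock: 13.9
eef_pos: [0.5537, 0.2842, 0.0347]
tool_rot: [0.098, -0.031, 0.705, -0.702]
contact_force: [-1.2, 0.1, 0.4]
opening: 0.11
tongue in holder mm [-68.1  -0.5  13.5] yaw,pitch,roll [-0.1  -5.41 -0.26] F [-1.2  0.1  0.4] M [-0.15  0.62  0.05] open 0.11 t 13.9
tcp [0.5515 0.2844 0.0349]
turn [-0.0048 -0.0017  0.0103] shift-now mm [ 2.1 -0.5 -0.6] shift-after-turn mm [ 2.1 -0.5 -0.6]
tcp [0.5533 0.2847 0.0255]
turn [-0.0047 -0.002  -0.0944] shift-now mm [ 1.1  9.1 -0.6] shift-after-turn mm [ 0.3  9.2 -0.6]
```

```bash
python3 -m inch '[[0,0,-0.035,1,3.2,0,1],[0,0,-0.035,0.3,3.2,0,1],[0,0,0,0,0,0,1],[0,0,0,0,0,0,1]]'
python3 - <<'E'
from h import *
from cell import bot
s=bot.sense();now(s);plan(s,-70,13,0)
E
```

```text
clock: 14.4
eef_pos: [0.554, 0.2845, 0.0292]
tool_rot: [-0.073, 0.056, -0.703, 0.705]
contact_force: [-0.1, -1.1, 0.8]
opening: 0.112
tongue in holder mm [-69.   -0.3  13.8] yaw,pitch,roll [-0.11 -1.34 -0.22] F [-0.1 -1.1  0.8] M [-0.14  0.3   0.  ] open 0.112 t 14.4
tcp [0.5533 0.2847 0.0265]
turn [-0.0039 -0.0019 -0.0234] shift-now mm [ 0.7  2.7 -0.4] shift-after-turn mm [ 0.7  2.7 -0.4]
```

```bash
python3 -m inch '[[0,0,-0.023,0.7,1.5,0,1],[0,0,0,0,1.5,0,1],[0,0,0,0,0,0,1],[0,0,0,0,0,0,1]]'
python3 - <<'E'
from h import *
from cell import bot
s=bot.sense();now(s);plan(s,-70,13,0)
n="wrist";p=bot.camera(n);k=bot.cut_out(p,"rest")[0];w,u,v=cloud(p,k["mask"]);q=R.from_euler('z',HY,degrees=True).inv().apply(w-HC)*1e3
m=(abs(q[:,1])>10)&(abs(q[:,1])<28)&(q[:,0]>45)&(q[:,0]<68);print(np.polyfit(q[m,0],q[m,2],1),np.median(q[m,2]),q[:,0].max())
p=bot.camera("side");c=(slice(200,330),slice(110,260));cv2.imwrite("pics/side5c.png",cv2.resize(p["image"][c],None,fx=4,fy=4,interpolation=2))
E
```

```text
clock: 14.9
eef_pos: [0.5533, 0.2845, 0.0282]
tool_rot: [-0.065, 0.065, -0.703, 0.706]
contact_force: [0.3, -0.7, -1.3]
opening: 0.111
tongue in holder mm [-70.1  -0.1  14.8] yaw,pitch,roll [-0.08  0.06 -0.25] F [ 0.3 -0.7 -1.3] M [ 0.06 -0.1   0.  ] open 0.111 t 14.9
tcp [0.5533 0.2847 0.0265]
turn [-0.0044 -0.0014  0.001 ] shift-now mm [-0.1  1.7 -0.2] shift-after-turn mm [-0.1  1.7 -0.2]
[-4.67460618e-03  1.61403185e+01] 15.861614168495377 70.92180996708474
```

View pics/side5c.png

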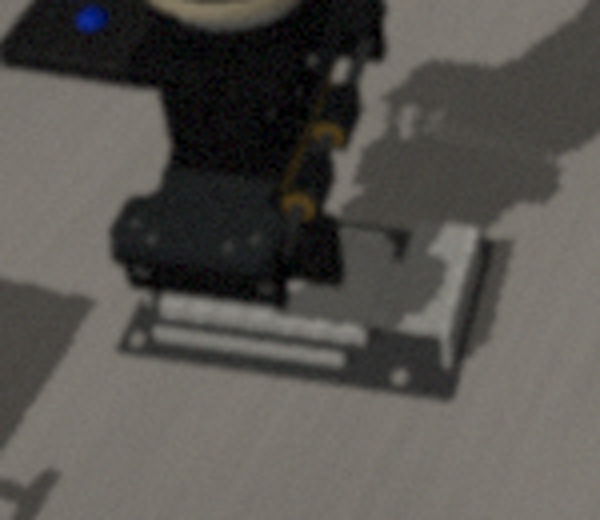

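The foot's top reads 15.9 mm (16 expected) and is flat. A small press will seat it before release.

```bash
python3 -m inch '[[0,0,0,0,1.5,0,1],[0,0,0,0,0,0,1]]'
python3 - <<'E'
from h import *
from cell import bot
now(bot.sense())
E
```

```text
clock: 15.3
eef_pos: [0.5534, 0.2846, 0.0283]
tool_rot: [-0.065, 0.065, -0.702, 0.706]
contact_force: [1.2, 0.6, -2.8]
opening: 0.11
tongue in holder mm [-70.   -0.1  14.8] yaw,pitch,roll [-0.09  0.04 -0.28] F [ 1.2  0.6 -2.8] M [ 0.15 -0.1   0.05] open 0.11 t 15.3
```

```bash
python3 -m inch '[[0,0,0,0,3,0,1],[0,0,0,0,3,0,1],[0,0,0,0,0,0,1]]'
python3 - <<'E'
from h import *
from cell import bot
now(bot.sense())
E
```

```text
clock: 15.68
eef_pos: [0.5538, 0.2847, 0.0283]
tool_rot: [-0.065, 0.064, -0.702, 0.706]
contact_force: [-0.1, -0.8, -2.7]
opening: 0.11
tongue in holder mm [-69.5  -0.   14.7] yaw,pitch,roll [-0.11 -0.06 -0.38] F [-0.1 -0.8 -2.7] M [0.1  0.01 0.02] open 0.11 t 15.68
```

```bash
python3 -m inch '[[0,0,0,0,3,0,1]]'
python3 -m inch '[[0,0,0,0,3,0,1]]'
python3 -m inch '[[0,0,0,0,0,0,1]]'
python3 - <<'E'
from h import *
from cell import bot
s=bot.sense();now(s);print(s["joints"].round(3))
E
```

```text
clock: 15.8
eef_pos: [0.5541, 0.2847, 0.0275]
tool_rot: [-0.065, 0.064, -0.702, 0.707]
contact_force: [-13.7, -9.3, 39.4]
opening: 0.11
clock: 15.92
eef_pos: [0.5542, 0.2847, 0.0275]
tool_rot: [-0.065, 0.063, -0.701, 0.707]
contact_force: [-16.0, -10.1, 39.6]
opening: 0.112
clock: 16.05
eef_pos: [0.5542, 0.2849, 0.028]
tool_rot: [-0.066, 0.063, -0.701, 0.707]
contact_force: [-0.7, 0.5, -2.8]
opening: 0.115
tongue in holder mm [-69.    0.1  14.3] yaw,pitch,roll [-0.14 -0.15 -0.48] F [-0.7  0.5 -2.8] M [0.01 0.02 0.04] open 0.115 t 16.05
[-0.183  0.492 -0.467  1.711  0.266  1.001 -2.136]
```

The press met about 40 N of resistance, so the foot is seated. Releasing and rising.

```bash
python3 -m inch '[[0,0,0,0,0,0,0.6],[0,0,0,0,0,0,0.5],[0,0,0,0,0,0,0.5],[0,0,0,0,0,0,0.5]]'
python3 -m inch '[[0,0,0,0,-10,0,0.5],[0,0,0,0,-20,0,0.5],[0,0,0,0,-30,0,0.5],[0,0,0,0,-40,0,0.5],[0,0,0,0,-40,0,0.5],[0,0,0,20,-30,0,0.5],[0,0,0,40,0,0,0.5],[0,0,0,40,0,0,0.5],[0,0,0,0,0,0,0.5],[0,0,0,0,0,0,0.5]]'
python3 - <<'E'
from h import *
from cell import bot
s=bot.sense();print(s["contact_force"].round(1),s["opening"])
H=R.from_euler('z',HY,degrees=True)
for n,c in [("side",(slice(200,330),slice(110,260))),("top",(slice(120,240),slice(100,220))),("wrist",(slice(0,384),slice(0,512)))]:
    p=bot.camera(n);f=1 if n=="wrist" else 4;cv2.imwrite(f"pics/{n}6c.png",cv2.resize(p["image"][c],None,fx=f,fy=f,interpolation=2))
    for t in ["rest","small_rest"]:
      for k in bot.cut_out(p,t)[:2]:
        w,u,v=cloud(p,k["mask"])
        if t=="rest":
            q=H.inv().apply(w-HC)*1e3;f=q[(q[:,2]>10)&(q[:,2]<22)]
            if len(f)>50: print(n,t,k["score"],"z",np.median(f[:,2]).round(1),"ext",np.percentile(f,[1,99],axis=0).round(1).tolist(),"slopes",np.linalg.lstsq(np.c_[f[:,:2],np.ones(len(f))],f[:,2],rcond=None)[0].round(3),cv2.minAreaRect(f[:,:2].astype(np.float32)))
        else:
            f=w[(w[:,2]>.005)&(w[:,2]<.02)]
            if len(f)>50:print(n,t,k["score"],cv2.minAreaRect(f[:,:2].astype(np.float32)))
E
```

```text
clock: 16.55
eef_pos: [0.5541, 0.2847, 0.0265]
tool_rot: [-0.065, 0.064, -0.701, 0.707]
contact_force: [-0.8, -0.1, -0.1]
opening: 0.458
clock: 17.8
eef_pos: [0.454, 0.2699, 0.216]
tool_rot: [-0.07, 0.06, -0.703, 0.705]
contact_force: [-0.2, -0.1, 0.3]
opening: 0.5
[-0.2 -0.1  0.3] 0.4997676211518322
side rest 0.86 z 13.6 ext [[-43.9, -28.6, 10.5], [70.5, 30.4, 21.1]] slopes [-0.0000e+00 -1.2000e-02  1.3902e+01] ((12.97760009765625, 0.6312808990478516), (61.83502197265625, 117.9769515991211), 89.66709899902344)
side small_rest 0.89 ((0.5037336945533752, -0.042910199612379074), (0.04822498559951782, 0.09555575996637344), 79.83802795410156)
top rest 0.74 z 17.0 ext [[42.2, -30.6, 11.9], [68.8, 26.6, 20.9]] slopes [-4.0000e-02 -1.5000e-02  1.9103e+01] ((54.74745559692383, -2.065916061401367), (57.89840316772461, 28.438562393188477), 88.94346618652344)
top small_rest 0.87 ((0.5033461451530457, -0.04454188048839569), (0.045484527945518494, 0.09583884477615356), 80.07337188720703)
wrist rest 0.68 z 15.7 ext [[-51.1, -28.0, 13.8], [69.8, 30.6, 17.5]] slopes [-2.0000e-03  0.0000e+00  1.5725e+01] ((8.807968139648438, 1.4583263397216797), (59.97504806518555, 123.08887481689453), 89.77566528320312)
wrist small_rest 0.71 ((0.5032148361206055, -0.04169629514217377), (0.04651227593421936, 0.09563951194286346), 79.61746215820312)
```

View pics/side6c.png

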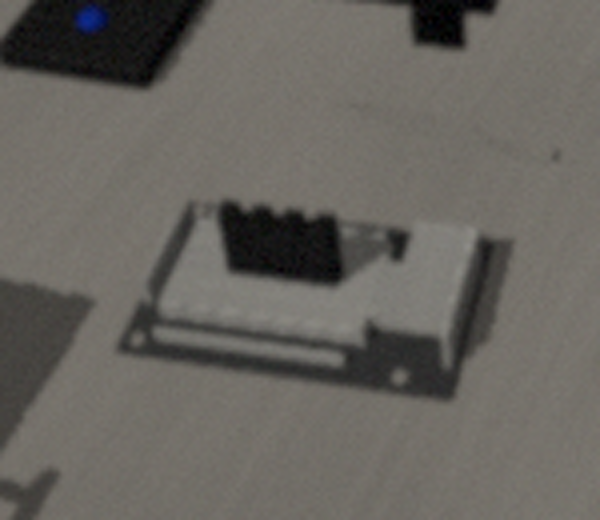

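View pics/wrist6c.png

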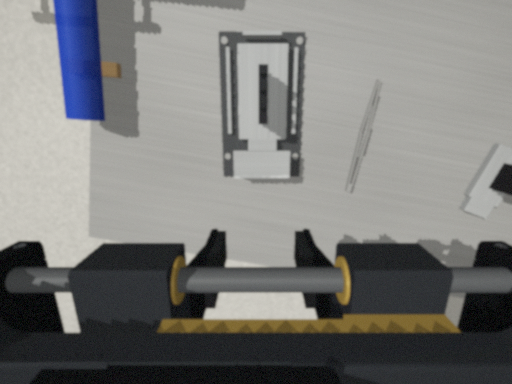

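The side and wrist pictures show the rest flat in the holder, with its tongue under the lip (wrist (263,155)), centred between the rails and released. Handing in.

```bash
python3 -c "
from cell import bot
print(bot.job_done())"
```

```text
the job is handed in; nothing more can be done
None
```

The longer rest is clipped into the holder and released, and I handed the job in at about 18 s on the robot's clock. I gripped it by its comb and tilted it about 12°. I then slid the tongue about 20 mm under the lip, held it there tilted, swung the far end down and pressed once to seat it.

**Last checks:**
- **Seating:** the wrist camera, the closest view, puts the foot's top at 15.7 mm (16 expected) with slopes of 0.002 or less. The foot lies about 1 mm off the holder's middle, and its far end is at x ≈ +70, which puts the tongue's end at about x = -70. Its direction matches the holder's to within about 1°.
- **Release:** the robot's contact force is about zero, and the gripper is well clear of everything.
- **Shorter rest:** it is within about 3 mm of where it started, which is within measuring error.

**Disagreements:**
- **Height while held:** the height computed from the arm was 3 to 5 mm above what the camera and the contact with the floor showed, so I went by the camera and the force.
- **Height at rest:** the side camera's median height for the foot's top was lower at 13.6 mm. The top camera read 17.0 mm with a slope of 0.04, from a small patch only, as the arm was probably in its view.
- **Seating press:** the seating press read about 40 N up and about 43 N in all at the wrist. That was through the gripped rest rather than the arm or gripper body, and well below the 120 N wrist limit.

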